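Set the exposure timer's dial to the marked line and start it

ROBOT

A 6-joint arm with a two-finger parallel gripper is mounted at the origin on the work surface. World frame = base frame: x ahead of the robot, y to its left, z up, the work surface at z = 0. Lengths are in m, angles in rad, forces in N, time in s.
With the tool pointing down it reaches from about 0.375 to 0.975 m from the base axis. Payload 3.8 kg.
Tool frame: the origin (TCP) lies midway between the tips of the shut fingers; the grasp point (between the pads) lies 19 mm behind it; z points along the fingers, y is the line along which they close (so a half turn about z gives the same grasp; the last joint's range is limited). The gripper opens to 85 mm and grips with 20 to 120 N. Pads are 22 mm wide; open, the fingers measure 114 mm over their backs; the gripper's body (76 mm by 85 mm) begins 54 mm behind the grasp point. The pads swing forward as they close: fully open they stand 13 mm farther back than shut.
Start: joints at [-0.037, 0.264, 1.604, -0, 1.274, -0.037], TCP at [0.675, -0, 0.231] pointing down, gripper open.
Joint ranges: [-2.63, 2.63], [-0.94, 2.18], [0.31, 2.57], [-1.31, 4.45], [0, 2.66], [-2.55, 2.55]. Speed limits (rad/s): [2.57, 2.57, 3.14, 3.14, 3.14, 3.14].

INTERFACE

Orientations are given as a rotation vector (axis times angle).
In Python, from workcell import bot gives the robot as it stands.
- The arm moves only by the tool step_arm, never from a script. Its argument "motion" is a list of rows, each a list of 5 numbers: the finger opening in cm, from 0 to 8.54, then the shift along the tool's x, y, z in cm, then the turn about the tool's z in degrees. In form: [[claw, dx, dy, dz, twist], ...]. A call has 1 to 20 rows; each row is the pose to reach, as a shift and turn from the pose commanded when the call began, along the tool's axes at that moment; what a row does not reach only later rows make up. A row lasts 1/10 s, in which the tool goes at most 50 mm and 8.59 degrees, less where a joint would pass 70% of its speed; a pose out of reach is approached as far as the arm can. A call with a gripper value outside its range is refused whole. The fingers move at their own pace and stop on an object; "force" is the grip in N (left out, the last holds). Time passes only in rows, so rows that repeat a pose let the fingers close. It gives the time, the measured TCP pose, the force, the opening and the grip force at its end, in the units of the state.
- bot.read_state(): the state, without advancing time (a new reading comes with each control period).
- bot.read_camera(name): name is "scene" or "side" or "wrist"; returns (picture, depth): 384x512x3 uint8, red, green, blue; 384x512 float32, m along the optical axis (not along the pixel's ray), 0 where there is no reading.
- bot.calibration(name): a dict with "mtx" (3x3 intrinsics, pixels), "k1" (the pictures are not rectified: a ray, as slopes to the right and down, at radius r is drawn at 1 + k1 r^2 times it, then the intrinsics apply), "origin" and "orientation" of the camera in the world; the wrist camera has in their place "T_tool_cam" (4x4, takes a point from camera to tool coordinates, whose origin is the TCP and whose axes are the flange's). Camera axes: x right, y up, looking along -z (the intrinsics and any distortion apply to the point x, -y, -z); pixel columns grow to the right and rows downward; lengths in m; the calibration is good to about 2 mm. A picture is of the moment at which its call begins: read the wrist's pose just before it. calibration takes no time and is no camera call.
- bot.finish_job(): hands the job in; it is judged then, once.
The state is a dict: "time": time; "q": joint angles; "joint_vel": joint speeds; "joint_torque": joint torques, N m; "tool_pos": TCP position; "tcp_rot": TCP orientation; "wrist_force": force on the tool from outside, world axes, zero at the start; "torque": the same for the moment, N m; "width": opening from 0.0 (shut) to 1.0 (fully open); "grip_force": force on a finger pad.
Only numpy, scipy, OpenCV 4.12 (cv2) and the standard library are available. Lean on these libraries where they do the work, as an engineer would, in place of code of your own. Each camera call takes 0.05 s, during which the arm holds its last target. There are 200 camera calls.

TASK

Set the screen-exposure timer and start it: with a fingertip against the side of the dial's raised pointer grip, push the dial round until its white index line points at the scale line marked by the small sliding tab, and only then press the round start button fully down and let it come up again. Just push, never pinch the grip, and leave the timer, the tab and the things around it where they are.

Things in the scene. Friction and masses are not known exactly. Their poses are not given: they have to be found in the camera images.
- timer: Exposure timer: a loose grey sheet-metal console on four rubber feet, 270 mm wide (its y), 170 mm deep (its x), flat top 83 mm above the bench, about 2.4 kg. Origin at the centre of its underside; x points to its back, away from the operator, y to its left, z up. The dial's axis is vertical at (0, +55 mm), the start button at (0, -88 mm). The feet hold against a sideways push of some 10 N.
- dial (a joint): Angle (rad) of the black dial. 0 = pointer at the lower left of the scale (timer direction (-1, +1)), grows CLOCKWISE seen from above, at 2.36 the pointer points to the timer's back (+x), end stop at 4.71. Stiff turning, 0.12 N m (about 3.5 N at 36 mm from the axis): it stays where it is left. It starts between 0.1 and 0.8.
- set_tab (a joint): Angle (rad) of the sliding set tab on the scale ring, in the same sense and from the same zero as dial: the dial is set when its angle equals this one. It starts between 1.6 and 4.2, so the dial must turn clockwise. The tab is held by light friction (0.05 N m).
- start_button (a joint): Travel (m) of the start button: 0 = up, 0.006 = fully down. Springs back; about 1.5 N starts it, 4.5 N takes it fully down.
- dial_axis (a point): Centre of the dial on its axis, at the top of its grey central hub (28 mm diameter), 117 mm above the bench. The dial has a flat round black skirt, 104 mm diameter, its top 91 mm above the bench, on which stands one raised radial grey pointer grip: from the axis out to 46 mm, 14 mm thick over its two rubber cheeks, its top 119 mm above the bench (28 mm above the skirt). x of this frame points along the pointer.
- index_end (a point): Outer end of the dial's white index line (3 mm wide, along the grip's top and on to the skirt's edge), at the skirt's rim, 51 mm from the axis, 91 mm above the bench.
- tab_tip (a point): Pointed inner tip of the set tab, a small black slider (9 mm wide, 18 mm long, top up to 91 mm above the bench) that sits on the aluminium scale ring round the dial and points inward at one scale line; 56 mm from the dial's axis. x of this frame points radially outward. The scale has 28 lines, 10 degrees (9 mm at the index end) apart.
- grip_left: Rubber cheek on the left side of the pointer grip (looking from the axis out along the pointer; the side pushed to turn clockwise): 30 mm long (13 to 43 mm from the axis), 4 mm thick, 23.5 mm tall. Origin at the centre of its underside, 28 mm from the axis, 5 mm beside the pointer's centre line; x along the pointer.
- grip_right: The same on the right side of the pointer grip (pushed to turn anticlockwise).
- start_top (a point): Centre of the top of the start button, a round plain grey push button 36 mm in diameter standing 17 mm proud of the console (100 mm above the bench), right of the dial, pressed straight down.
- ink_jar: Bystander: a closed blue plastic jar of ink with a white lid, 76 mm diameter, 85 mm tall, to the right of the timer. Origin at the centre of its underside.
- squeegee: Bystander: a wooden squeegee with black rubber blade lying flat behind the timer, 260 mm long (its y), 92 mm wide, 25 mm tall. Origin at its underside, near the middle.
- tape_roll: Bystander: a roll of masking tape lying flat to the left of the timer, 100 mm diameter, 36 mm tall. Origin at the centre of its underside.

How it is judged:
By the outcome, as a careful person would: the job done as asked, in the order asked, and still so for the second after the job is handed in, with the robot touching nothing.
It also fails if it takes over 58 s, if anything falls off the work surface, if the arm or the gripper's body presses on something with over 40 N, if the wrist force passes 120 N, or if a joint passes its speed limit or range.

## Working session

There is one attempt and no reset: what is moved stays moved. The work goes in short steps, Python scripts to look and compute and a tool call to move; the robot and the scene stay as the last step left them, time stands still between calls to the robot, and variables do not carry over. Pictures are saved under pics/ and viewed, at most 13 in all, crops included, and the job is handed in when it is done.

Besides the shell and the picture viewer there is one more tool, called by a JSON object that holds its "api" and its "payload". step_arm: Moves the arm, as the interface text tells. Its arguments: {"type":"object","properties":{"motion":{"type":"array","items":{"type":"array","items":{"type":"number"}}},"force":{"type":"number"}},"required":["motion"]}

```bash
mkdir -p pics; cat > h.py <<'E'
import numpy as np, cv2
from scipy.spatial.transform import Rotation as R
from workcell import bot
def cam(name):
    c=bot.calibration(name); K=np.array(c["mtx"])
    if name=="wrist":
        s=bot.read_state(); T=np.eye(4); T[:3,:3]=R.from_rotvec(s["tcp_rot"]).as_matrix(); T[:3,3]=s["tool_pos"]
        T=T@np.array(c["T_tool_cam"]); o,M=T[:3,3],T[:3,:3]
    else:
        o=np.array(c["origin"]); q=np.array(c["orientation"])
        M=q if q.shape==(3,3) else R.from_rotvec(q).as_matrix()
    return K,c["k1"],o,M
def rays(C,uv):
    K,k1,o,M=C; uv=np.asarray(uv,float).reshape(-1,1,2)
    # k1 only model
    p=cv2.undistortPoints(uv,K,np.array([k1,0,0,0,0.]))[:,0]
    return np.c_[p[:,0],-p[:,1],-np.ones(len(p))]@M.T
def plane(C,uv,z):
    d=rays(C,uv); o=C[2]; return o+d*((z-o[2])/d[:,2])[:,None]
def proj(C,P):
    K,k1,o,M=C; p=(np.asarray(P,float).reshape(-1,3)-o)@M; x=p[:,0]/-p[:,2]; y=-p[:,1]/-p[:,2]
    f=1+k1*(x*x+y*y); return np.c_[x*f*K[0,0]+K[0,2],y*f*K[1,1]+K[1,2]]
E
python3 - <<'E'
from h import *
s=bot.read_state(); print(s)
ims=[]
for n in("scene","side","wrist"):
    C=cam(n); im,d=bot.read_camera(n); np.savez(f"{n}0.npz",im=im,d=d,K=C[0],k1=C[1],o=C[2],M=C[3]); print(n,C)
    cv2.imwrite(f"pics/{n}0.png",im[:,:,::-1]); print(bot.calibration(n))
E
```

```text
{'time': 0.0, 'q': array([-3.68898860e-02,  2.64767968e-01,  1.60541315e+00,  4.68787930e-06,
        1.27370045e+00, -3.68952762e-02]), 'joint_vel': array([ 5.92923881e-04, -5.48171642e-05,  8.68541037e-05,  2.81405515e-04,
       -6.11400259e-04,  1.56636307e-03]), 'joint_torque': array([ 6.10465631e-04, -5.15121067e+01, -3.67308676e+01, -4.07824507e-05,
        1.31324201e-02,  1.46811578e-05]), 'tool_pos': array([6.74248475e-01, 3.42735716e-05, 2.29930911e-01]), 'tcp_rot': array([-2.22024829, -2.2202572 ,  0.00244039]), 'wrist_force': array([-0.30093246, -1.05174021, -0.53049533]), 'torque': array([ 0.0332192 , -0.00352018,  0.00136272]), 'grip_force': 0.0, 'width': 0.999637269007064}
scene (array([[447.77532366,   0.        , 256.94292889],
       [  0.        , 447.77532366, 198.03529398],
       [  0.        ,   0.        ,   1.        ]]), -0.14954307765239266, array([ 1.22745579, -0.42647068,  0.69340105]), array([[ 5.97634396e-01, -4.96686821e-01,  6.29392827e-01],
       [ 8.01768647e-01,  3.69829128e-01, -4.69460811e-01],
       [ 4.07197057e-04,  7.85193364e-01,  6.19250
[... 1261 characters left out ...]
70135869e-04,  1.79573352e-03],
       [-3.96511782e-04,  9.50456334e-01,  3.10857845e-01],
       [-1.75965437e-03, -3.10858051e-01,  9.50454721e-01]]))
{'mtx': array([[336.98448758,   0.        , 258.68648305],
       [  0.        , 336.98448758, 188.02345568],
       [  0.        ,   0.        ,   1.        ]]), 'k1': 0.004008116713677071, 'T_tool_cam': array([[-4.08291438e-04,  9.50430162e-01,  3.10937840e-01,
         7.93988224e-02],
       [ 9.99999891e-01,  4.58573043e-04, -8.86037483e-05,
         5.56902381e-04],
       [-2.26799386e-04,  3.10937770e-01, -9.50430246e-01,
        -1.42810641e-01],
       [ 0.00000000e+00,  0.00000000e+00,  0.00000000e+00,
         1.00000000e+00]])}
```

View pics/wrist0.png

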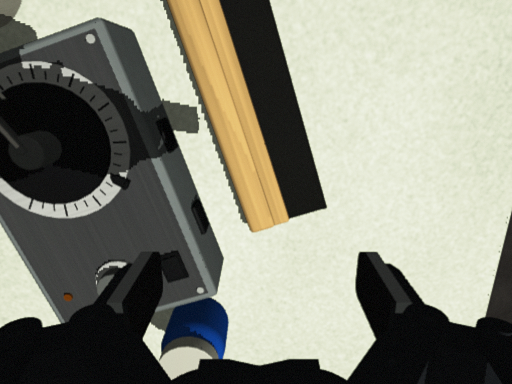

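View pics/scene0.png

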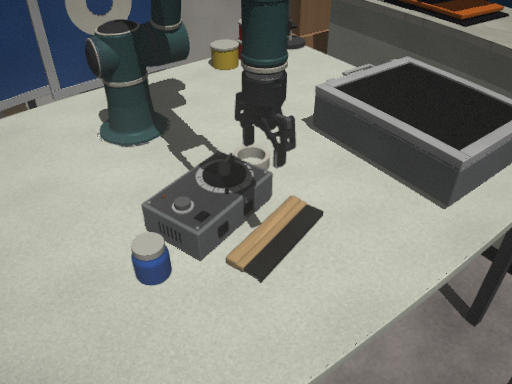

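Wrist view: dial centre about (35,150), tab about (120,180), button about (112,273), jar at lower middle, squeegee right. The scene view shows the tape roll at the console's far side. Coarse positions first.

```bash
python3 - <<'E'
from h import *
z=np.load("wrist0.npz"); C=(z["K"],float(z["k1"]),z["o"],z["M"])
for n,uv,h in[("hub",(38,150),.117),("button",(115,273),.1),("tab",(120,180),.091),("c1",(98,22),.083),("c2",(217,290),.083),("ptr",(0,108),.119)]:
    print(n,plane(C,uv,h)[0].round(4), z["d"][uv[1],uv[0]])
E
```

```text
hub [0.5048 0.0265 0.117 ] 0.26016796
button [ 0.5412 -0.0929  0.1   ] 0.31584916
tab [ 0.5535 -0.0054  0.091 ] 0.2971796
c1 [0.5495 0.1206 0.083 ] 0.2633932
c2 [ 0.6327 -0.1232  0.083 ] 0.3473009
ptr [0.4847 0.0582 0.119 ] 0.25258946
```

View pics/side0.png

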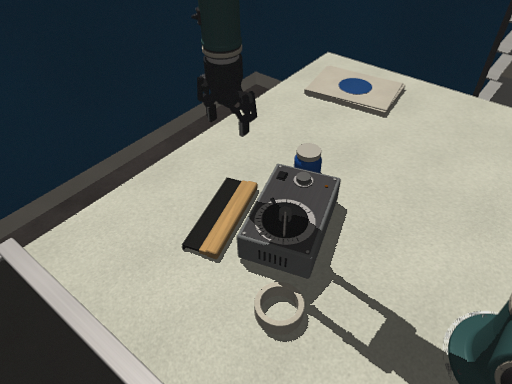

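Side view: pointer up near (285,215), tape roll at (280,308). Estimated yaw is about 19°, dial 0.56, tab 3.27. I'll move the wrist camera over the dial with the fingers shut.

{"api": "step_arm", "payload": {"motion": [[0, -1, -4, 0, 0], [0, -2, -8, 0, 0], [0, -3, -12, 0, 0], [0, -4, -16, 0, 0], [0, -4, -17, 0, 0], [0, -4, -17, 0, 0], [0, -4, -17, 0, 0], [0, -4, -17, 0, 0]]}}

```text
time: 0.95
tool_pos: [0.5065, -0.0398, 0.2316]
tcp_rot: [2.22, 2.221, 0.001]
wrist_force: [0.2, 0.6, 0.0]
width: -0.007
grip_force: 0.0
```

```bash
python3 - <<'E'
from h import *
C=cam("wrist"); im,d=bot.read_camera("wrist"); np.savez("w1.npz",im=im,d=d,K=C[0],k1=C[1],o=C[2],M=C[3])
cv2.imwrite("pics/w1.png",cv2.resize(im[:,:,::-1],(800,600)))
print(bot.read_state()["tool_pos"],bot.read_state()["wrist_force"])
E
```

```text
[ 0.5063459  -0.03978095  0.23141033] [ 0.82857933 -0.39042046  0.25638459]
```

View pics/w1.png

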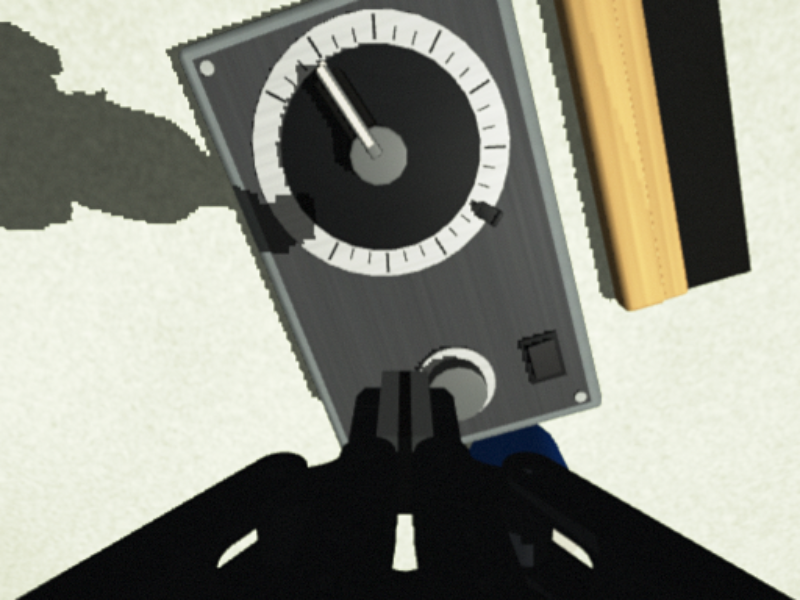

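Hub at about (379,156), ring centre (381,145), index line out to (320,62), tab tip about (472,207), button (458,390), screws (207,68) and (580,397). These are in the 800×600 scale. Now the precise measurement.

```bash
cat > m.py <<'E'
from h import *
from scipy.optimize import least_squares
def circ(P):
    r=least_squares(lambda p:np.hypot(*(P-p[:2]).T)-p[2],[*P.mean(0),.05],loss="soft_l1",f_scale=.001); return r.x
def load(f): 
    z=np.load(f); return (z["K"],float(z["k1"]),z["o"],z["M"]),z["im"],z["d"]
def ang(v): return np.degrees(np.arctan2(v[1],v[0]))
E
python3 - <<'E'
from m import *
C,im,d=load("w1.npz"); s=1.5625
hub=plane(C,(379/s-.2,156/s-.2),.117)[0]; print("hub",hub)
g=im.min(2); uv=np.argwhere(np.ones_like(g))[:,::-1]
P=plane(C,uv,.084)[:,:2].reshape(*g.shape,2)
# radial scan for the ring's outer edge and skirt edge
c0=hub[:2]
for z,lo,hi,sgn in((.084,.06,.085,-1),(.091,.044,.06,1)):
    pts=[]
    for a in np.radians(np.arange(0,360,3)):
        r=np.arange(lo,hi,.0005); q=np.c_[c0[0]+r*np.cos(a),c0[1]+r*np.sin(a),0*r+z]
        u=proj(C,q).astype(np.float32); v=cv2.remap(g.astype(np.float32),u[:,0],u[:,1],cv2.INTER_LINEAR)[:,0]
        dv=sgn*np.gradient(v); i=dv.argmax()
        if dv[i]>15 and 0<u[i,1]<383: pts.append(q[i,:2])
    print(z,len(pts),circ(np.array(pts)))
b=plane(C,(458/s,392/s),.1)[0]; print("btn",b, "d",np.hypot(*(b-hub)[:2]),"yaw",ang((hub-b)[:2])-90)
A=plane(C,(207/s,68/s),.083)[0];B=plane(C,(580/s,397/s),.083)[0]; print("screws",A,B,B-A)
for n,p,h in(("idx0",(374,150),.119),("idx1",(324,68),.119),("tab",(472,206),.09),("tabend",(501,219),.09),("0line?",(318,58),.091)):
    q=plane(C,np.array(p)/s,h)[0]; print(n,q)
cv2.imwrite("pics/w1c.png",cv2.resize(im[0:185,150:340,::-1],None,fx=3.2,fy=3.2,interpolation=cv2.INTER_CUBIC))
E
```

```text
hub [0.49509242 0.02418047 0.117     ]
0.084 107 [0.49468821 0.02409102 0.06826845]
0.091 119 [0.49402361 0.02460096 0.0520676 ]
btn [ 0.53861458 -0.11053026  0.1       ] d 0.14156679540872888 yaw 17.90453465378556
screws [0.40668206 0.06539703 0.083     ] [ 0.61657761 -0.12333568  0.083     ] [ 0.20989555 -0.18873271  0.        ]
idx0 [0.49302782 0.02687929 0.119     ]
idx1 [0.47130956 0.06225942 0.119     ]
tab [ 0.54374275 -0.00369893  0.09      ]
tabend [ 0.55977419 -0.01074629  0.09      ]
0line? [0.46467171 0.0692908  0.091     ]
```

View pics/w1c.png

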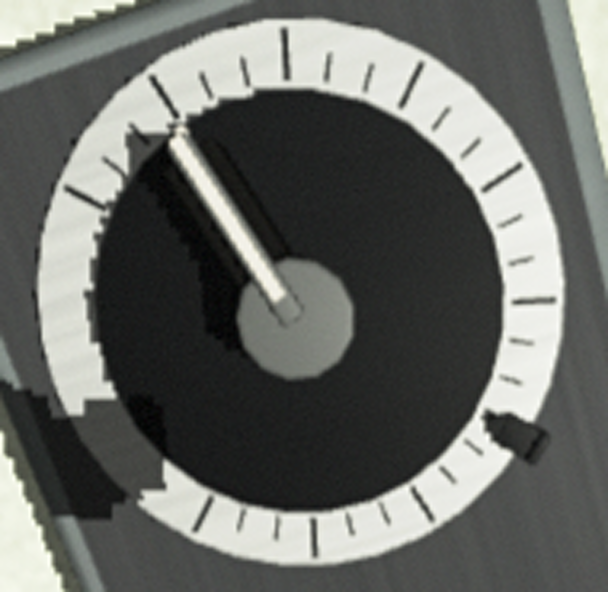

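Everything fits the known sizes: skirt radius 52.07 mm, tab radius 56.6 mm. The centre is (0.4945, 0.0242), the pointer is at 121.3° and the tab at about −29° (scale 180°). That makes a turn of about 150° clockwise. Next I go above the left side of the grip with the tool turned.

{"api": "step_arm", "payload": {"motion": [[0, 0.6, -0.4, 0, -8.5], [0, 1.2, -0.8, 0, -17], [0, 1.8, -1.2, 0, -25.5], [0, 2.4, -1.6, 0, -34], [0, 3.0, -2.0, 0, -42.5], [0, 3.6, -2.4, 0, -51], [0, 4.2, -2.8, 0, -59.5], [0, 4.8, -3.2, 1, -68], [0, 5.4, -3.6, 2, -76.5], [0, 6.0, -4.0, 3, -85], [0, 6.6, -4.4, 4, -93.5], [0, 7.2, -4.8, 5, -102], [0, 7.7, -5.1, 6, -110.5], [0, 7.7, -5.1, 7, -119], [0, 7.7, -5.1, 7, -121], [0, 7.7, -5.1, 7, -121], [0, 7.7, -5.1, 7, -121]]}}

```text
time: 2.7
tool_pos: [0.4548, 0.0372, 0.1614]
tcp_rot: [-0.839, 3.028, 0.0]
wrist_force: [0.3, 0.9, -0.4]
width: 0.001
grip_force: 0.0
```

```bash
python3 - <<'E'
from m import *
s=bot.read_state(); print(s["tool_pos"],R.from_rotvec(s["tcp_rot"]).as_matrix().round(3),s["q"],s["wrist_force"])
C=cam("wrist"); im,d=bot.read_camera("wrist"); np.savez("w2.npz",im=im,d=d,K=C[0],k1=C[1],o=C[2],M=C[3])
cv2.imwrite("pics/w2.png",im[:,:,::-1])
E
```

```text
[0.45476995 0.03724212 0.16135602] [[-0.858 -0.514  0.   ]
 [-0.514  0.858  0.   ]
 [-0.     0.    -1.   ]] [ 2.70720866e-02 -1.00490819e-01  2.13038562e+00  5.90521237e-05
  1.11162530e+00 -2.08413455e+00] [ 0.2648605   0.92846003 -0.43237913]
```

View pics/w2.png

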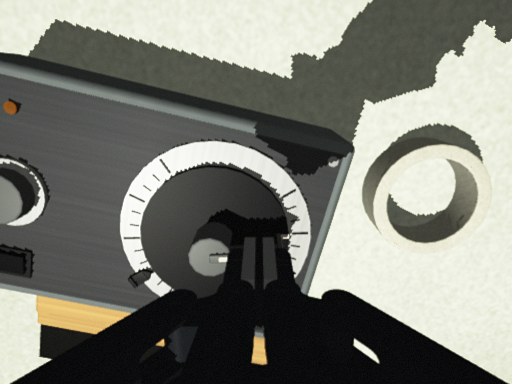

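The tool is aligned: tool x is along the outward side of the grip and tool y is along the pointer. The tips sit at about (262,240), beside the hub at (208,257). Descending to z≈0.098.

{"api": "step_arm", "payload": {"motion": [[0, 0, 0, 1.5, 0], [0, 0, 0, 3, 0], [0, 0, 0, 4.5, 0], [0, 0, 0, 5.5, 0], [0, 0, 0, 6.2, 0], [0, 0, 0, 6.2, 0]]}}

```text
time: 3.35
tool_pos: [0.4534, 0.037, 0.0985]
tcp_rot: [0.839, -3.026, -0.001]
wrist_force: [0.1, -0.5, 0.5]
width: 0.002
grip_force: 0.0
```

```bash
cat > arc.py <<'E'
# rows for pushing: start commanded pose p0 with pointer frame angle phi0; list of pointer angles
import numpy as np,sys
def rows(c,r,off,p0,phi0,phis,z=0):
    u0=np.radians(phi0); y=np.array([np.cos(u0),np.sin(u0)]); x=np.array([-y[1],y[0]])
    for ph in phis:
        a=np.radians(ph); u=np.array([np.cos(a),np.sin(a)]); n=np.array([-u[1],u[0]])
        d=c+r*u+off*n-p0; print([0,round(d@x*100,2),round(d@y*100,2),0,round(phi0-ph,1)],end=", ")
    print()
E
python3 - <<'E'
from arc import *
c=np.array([.4945,.0242]);p0=np.array([.4540,.0370])
rows(c,.032,.018,p0,121,121-np.arange(0,91,7.5))
E
```

```text
[0, np.float64(-1.01), np.float64(0.02), 0, np.float64(0.0)], [0, np.float64(-1.45), np.float64(0.22), 0, np.float64(7.5)], [0, np.float64(-1.9), np.float64(0.37), 0, np.float64(15.0)], [0, np.float64(-2.37), np.float64(0.46), 0, np.float64(22.5)], [0, np.float64(-2.85), np.float64(0.49), 0, np.float64(30.0)], [0, np.float64(-3.33), np.float64(0.45), 0, np.float64(37.5)], [0, np.float64(-3.8), np.float64(0.35), 0, np.float64(45.0)], [0, np.float64(-4.26), np.float64(0.19), 0, np.float64(52.5)], [0, np.float64(-4.68), np.float64(-0.02), 0, np.float64(60.0)], [0, np.float64(-5.08), np.float64(-0.3), 0, np.float64(67.5)], [0, np.float64(-5.44), np.float64(-0.62), 0, np.float64(75.0)], [0, np.float64(-5.75), np.float64(-0.98), 0, np.float64(82.5)], [0, np.float64(-6.01), np.float64(-1.38), 0, np.float64(90.0)],
```

{"api": "step_arm", "payload": {"motion": [[0, -0.5, 0, 0, 0], [0, -0.8, 0, 0, 0], [0, -1.0, 0, 0, 0], [0, -1.2, 0.12, 0, 3.8], [0, -1.45, 0.22, 0, 7.5], [0, -1.68, 0.3, 0, 11.2], [0, -1.9, 0.37, 0, 15], [0, -2.37, 0.46, 0, 22.5], [0, -2.85, 0.49, 0, 30], [0, -3.33, 0.45, 0, 37.5], [0, -3.8, 0.35, 0, 45], [0, -4.26, 0.19, 0, 52.5], [0, -4.68, 0, 0, 60], [0, -4.68, 0, 0, 60]]}}

```text
time: 4.75
tool_pos: [0.494, 0.0613, 0.0993]
tcp_rot: [-0.787, -3.041, 0.0]
wrist_force: [-2.1, -0.5, -0.1]
width: 0.001
grip_force: 1.0
```

```bash
python3 - <<'E'
from m import *
from arc import rows
s=bot.read_state(); print(s["tool_pos"],s["wrist_force"])
C=cam("wrist"); im,d=bot.read_camera("wrist"); np.savez("w3.npz",im=im,d=d,K=C[0],k1=C[1],o=C[2],M=C[3])
C2=cam("side"); im2,_=bot.read_camera("side"); C3=cam("scene"); im3,_=bot.read_camera("scene")
def crop(C,i):
    u,v=proj(C,[.4945,.0242,.1])[0].astype(int); return cv2.resize(i[max(v-50,0):v+50,u-66:u+66,::-1],(400,300),interpolation=cv2.INTER_CUBIC)
cv2.imwrite("pics/w3.png",np.vstack([cv2.resize(im[:,:,::-1],(400,300)),crop(C3,im3)]) if 0 else np.hstack([cv2.resize(im[:,:,::-1],(400,300)),crop(C3,im3)]))
c=np.array([.4945,.0242]);a=np.radians(61);u=np.array([np.cos(a),np.sin(a)]);n=np.array([-u[1],u[0]])
p0=c+.032*u+.018*n; print(p0)
rows(c,.032,.018,p0,61,61-np.arange(0,91,7.5))
E
```

```text
[0.49402742 0.0612885  0.09932205] [-2.06173731 -0.50926963 -0.12565931]
[0.49427075 0.0609144 ]
[0, np.float64(0.0), np.float64(0.0), 0, np.float64(0.0)], [0, np.float64(-0.43), np.float64(0.21), 0, np.float64(7.5)], [0, np.float64(-0.89), np.float64(0.36), 0, np.float64(15.0)], [0, np.float64(-1.36), np.float64(0.45), 0, np.float64(22.5)], [0, np.float64(-1.84), np.float64(0.47), 0, np.float64(30.0)], [0, np.float64(-2.32), np.float64(0.43), 0, np.float64(37.5)], [0, np.float64(-2.79), np.float64(0.34), 0, np.float64(45.0)], [0, np.float64(-3.24), np.float64(0.18), 0, np.float64(52.5)], [0, np.float64(-3.67), np.float64(-0.04), 0, np.float64(60.0)], [0, np.float64(-4.07), np.float64(-0.31), 0, np.float64(67.5)], [0, np.float64(-4.43), np.float64(-0.63), 0, np.float64(75.0)], [0, np.float64(-4.74), np.float64(-1.0), 0, np.float64(82.5)], [0, np.float64(-5.0), np.float64(-1.4), 0, np.float64(90.0)],
```

View pics/w3.png

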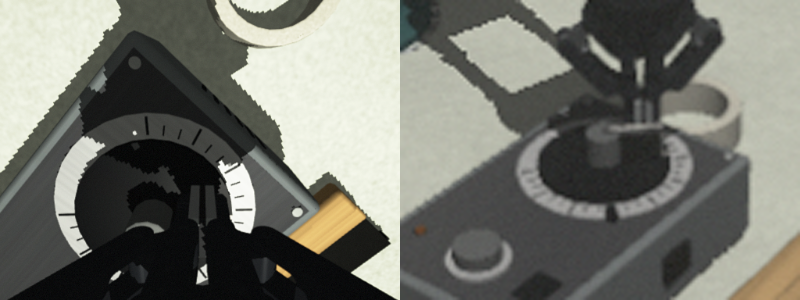

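The scene crop shows the finger against the grip, which has turned toward the world +y side. I push on to about 12° short, then back away along tool x, lift and look.

{"api": "step_arm", "payload": {"motion": [[0, -0.43, 0.21, 0, 7.5], [0, -0.89, 0.36, 0, 15], [0, -1.36, 0.45, 0, 22.5], [0, -1.84, 0.47, 0, 30], [0, -2.32, 0.43, 0, 37.5], [0, -2.79, 0.34, 0, 45], [0, -3.24, 0.18, 0, 52.5], [0, -3.67, -0.04, 0, 60], [0, -4.07, -0.31, 0, 67.5], [0, -4.43, -0.63, 0, 75], [0, -4.56, -0.78, 0, 78], [0, -4.56, -0.78, 0, 78]]}}

```text
time: 6.1
tool_pos: [0.5304, 0.0327, 0.0993]
tcp_rot: [-2.524, -1.87, -0.002]
wrist_force: [-0.9, 2.7, -0.7]
width: -0.001
grip_force: 1.2
```

{"api": "step_arm", "payload": {"motion": [[0, 0.5, 0, 0, 0], [0, 1, 0, 0, 0], [0, 1, 0, 0, 0], [0, 2, 0, -3, 0], [0, 4, 0, -6, 0], [0, 7, 0, -10, 0], [0, 9, 0, -12, 0], [0, 10, 0, -12, 0], [0, 10, 0, -12, 0], [0, 10, 0, -12, 0]]}}

```text
time: 7.1
tool_pos: [0.5581, 0.1272, 0.2172]
tcp_rot: [-2.524, -1.869, 0.006]
wrist_force: [-0.4, 0.3, -0.5]
width: -0.0
grip_force: 0.0
```

```bash
python3 - <<'E'
from m import *
s=bot.read_state(); print(s["time"],s["tool_pos"],s["wrist_force"],R.from_rotvec(s["tcp_rot"]).as_matrix().round(3).tolist())
C=cam("wrist"); im,d=bot.read_camera("wrist"); np.savez("w4.npz",im=im,d=d,K=C[0],k1=C[1],o=C[2],M=C[3])
print(proj(C,[[.4945,.0242,.1],[.5383,-.1118,.1]]))
cv2.imwrite("pics/w4.png",cv2.resize(im[:,:,::-1],(800,600)))
E
```

```text
7.1 [0.55808235 0.12718983 0.21718901] [-0.43800859  0.30698769 -0.49405322] [[0.292, 0.957, -0.003], [0.957, -0.292, -0.001], [-0.002, -0.003, -1.0]]
[[224.74154871 303.56026829]
 [308.14576954 400.50556527]]
```

View pics/w4.png

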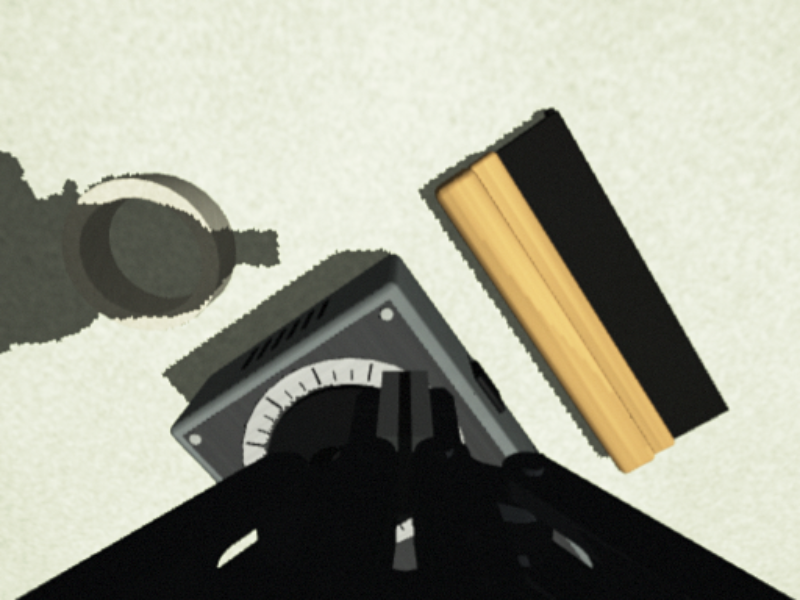

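The fingers hide the dial (they cover about (400,450)), so I move the camera over it from the other side.

{"api": "step_arm", "payload": {"motion": [[0, -4, -0.6, 0, 0], [0, -8, -1.2, 0, 0], [0, -12, -1.8, 0, 0], [0, -16, -2.6, 0, 0], [0, -18.7, -3.1, 0, 0], [0, -18.7, -3.1, 0, 0], [0, -18.7, -3.1, 0, 0], [0, -18.7, -3.1, 0, 0]]}}

```text
time: 7.95
tool_pos: [0.475, -0.0417, 0.2186]
tcp_rot: [-2.525, -1.868, 0.001]
wrist_force: [-0.4, 0.1, -0.1]
width: 0.003
grip_force: 0.0
```

```bash
python3 - <<'E'
from m import *
s=bot.read_state(); print(s["time"],s["tool_pos"])
C=cam("wrist"); im,d=bot.read_camera("wrist"); np.savez("w5.npz",im=im,d=d,K=C[0],k1=C[1],o=C[2],M=C[3])
u,v=proj(C,[.4945,.0242,.1])[0].astype(int); x0,y0=max(u-100,0),max(v-90,0); print(x0,y0)
cv2.imwrite("pics/w5.png",cv2.resize(im[y0:y0+180,x0:x0+200,::-1],None,fx=3.3,fy=3.3,interpolation=cv2.INTER_CUBIC))
E
```

```text
7.95 [ 0.4749756  -0.04171328  0.21860068]
157 3
```

View pics/w5.png

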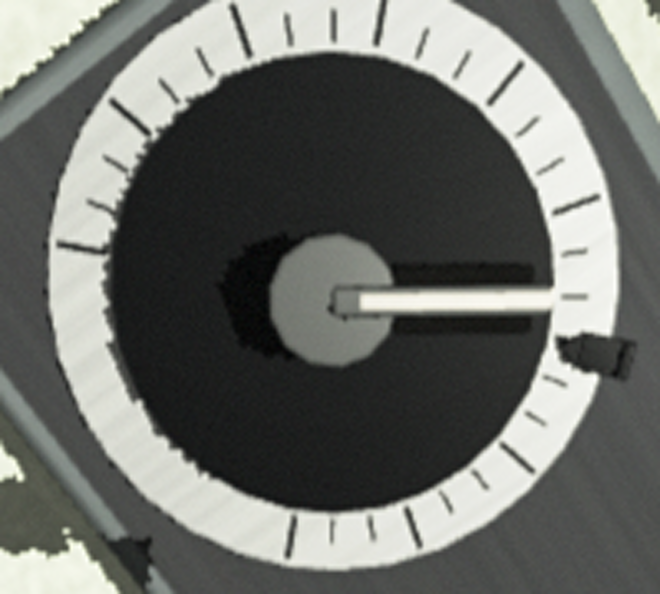

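Clear now: hub (333,300), index line out to (553,299), tab tip about (557,345). About 12° are left. Measuring angles, including the scale lines.

```bash
cat > ang.py <<'E'
from m import *
def run(f,x0,y0,k,line,tip,tail):
    C,im,d=load(f); T=lambda p:(np.array(p)+.5)/k-.5+[x0,y0]
    g=im.min(2).astype(np.float32); c0=np.array([.4945,.0242])
    def ringedge():
        pts=[]
        for a in np.radians(np.arange(0,360,3)):
            r=np.arange(.044,.06,.0005); q=np.c_[c0[0]+r*np.cos(a),c0[1]+r*np.sin(a),0*r+.091]
            u=proj(C,q).astype(np.float32); v=cv2.remap(g,u[:,0],u[:,1],cv2.INTER_LINEAR)[:,0]; dv=np.gradient(v); i=dv.argmax()
            if dv[i]>15: pts.append(q[i,:2])
        return circ(np.array(pts))
    cc=ringedge(); c=cc[:2]; print("centre",cc)
    # white line on the grip's top: bright pixels within 3 mm-45 mm of axis at z=.119
    uv=np.argwhere(g>150)[:,::-1]; P=plane(C,uv,.119)[:,:2]-c; r=np.hypot(*P.T); P=P[(r<.044)&(r>.008)]
    l=cv2.fitLine(P.astype(np.float32),cv2.DIST_HUBER,0,1e-4,1e-4).ravel(); v=l[:2]*np.sign(l[:2]@P.mean(0))
    print("pointer",len(P),ang(v),"mean dir",ang(P.mean(0)),"offset mm",1e3*(l[2]*v[1]-l[3]*v[0]))
    e=plane(C,T(line),.091)[0,:2]-c; print("index end",ang(e),np.hypot(*e))
    for n,p in(("tip",tip),("tail",tail)):
        e=plane(C,T(p),.089)[0,:2]-c; print(n,ang(e),np.hypot(*e))
    # scale lines: darkness at r=58 (inner part), z=.085
    A=np.radians(np.arange(-130,160,.25)); S=0
    for rr in(.0575,.059,.0605):
        u=proj(C,np.c_[c[0]+rr*np.cos(A),c[1]+rr*np.sin(A),0*A+.0845]).astype(np.float32); S=S+cv2.remap(g,u[:,0],u[:,1],cv2.INTER_LINEAR)[:,0]/3
    from scipy.signal import find_peaks
    pk,_=find_peaks(-S,prominence=25); print("lines",np.degrees(A[pk]).round(1))
E
python3 - <<'E'
from ang import run
run("w5.npz",157,3,3.3,(552,299),(557,345),(633,358))
E
```

```text
centre [0.49402751 0.02448611 0.05206442]
pointer 296 -15.888944713547636 mean dir -16.467235333849036 offset mm 0.17284300175696155
index end -17.76576885447336 0.05213919249326232
tip -28.813306884419482 0.055507878320253924
tail -28.21681104887863 0.07414061485815514
lines [-116.5 -106.8  -96.8  -86.8  -76.8  -67.   -57.   -47.   -37.   -28.
  -17.2   -7.5    2.5   12.2   22.2   32.    42.2   52.    62.    71.8
   82.    92.   102.   112.2  122.2  132.2  142.5  152.8]
```

The timer has not moved. The pointer is at about −17° (as commanded) and the tab's line is at about −27.2°. I go back behind the grip and push 10° more, slowly.

{"api": "step_arm", "payload": {"motion": [[0, 4, 1, 0, 0], [0, 8, 2, 0, 0], [0, 10, 3.1, 0, 0], [0, 10, 3.1, 3, 0], [0, 10, 3.1, 6, 0], [0, 10, 3.1, 9, 0], [0, 10, 3.1, 11, 0], [0, 9.8, 3.1, 12, 0], [0, 9.3, 3.1, 12, 0], [0, 8.9, 3.1, 12, 0], [0, 8.7, 3.1, 12, 0], [0, 8.55, 3.18, 12, 2.5], [0, 8.41, 3.25, 12, 5], [0, 8.27, 3.31, 12, 7.5], [0, 8.18, 3.34, 12, 9], [0, 8.1, 3.37, 12, 10.2], [0, 8.1, 3.37, 12, 10.2], [0, 8.1, 3.37, 12, 10.2]]}}

```text
time: 9.8
tool_pos: [0.5323, 0.0257, 0.1005]
tcp_rot: [2.68, 1.637, 0.004]
wrist_force: [2.0, 1.8, 2.0]
width: -0.0
grip_force: 1.6
```

{"api": "step_arm", "payload": {"motion": [[0, 0.5, 0, 0, 0], [0, 1.2, 0, 0, 0], [0, 1.2, 0, -3, 0], [0, 1.2, 0, -7, 0], [0, 0, 0, -11, 0], [0, -4, -1, -12, 0], [0, -8, -2, -12, 0], [0, -9, -3, -12, 0], [0, -9, -3, -12, 0], [0, -9, -3, -12, 0], [0, -9, -3, -12, 0]]}}

```text
time: 10.9
tool_pos: [0.4638, -0.04, 0.2189]
tcp_rot: [-2.68, -1.638, 0.0]
wrist_force: [-0.6, -0.9, -0.4]
width: 0.001
grip_force: 0.0
```

```bash
python3 - <<'E'
from m import *
s=bot.read_state(); print(s["time"],s["tool_pos"])
C=cam("wrist"); im,d=bot.read_camera("wrist"); np.savez("w6.npz",im=im,d=d,K=C[0],k1=C[1],o=C[2],M=C[3])
u,v=proj(C,[.4945,.0242,.1])[0].astype(int); x0,y0=max(u-20,0),max(v-50,0); print(x0,y0)
cv2.imwrite("pics/w6.png",cv2.resize(im[y0:y0+100,x0:x0+130,::-1],None,fx=6,fy=6,interpolation=cv2.INTER_CUBIC))
E
```

```text
10.9 [ 0.46380333 -0.04000229  0.21893463]
235 39
```

View pics/w6.png

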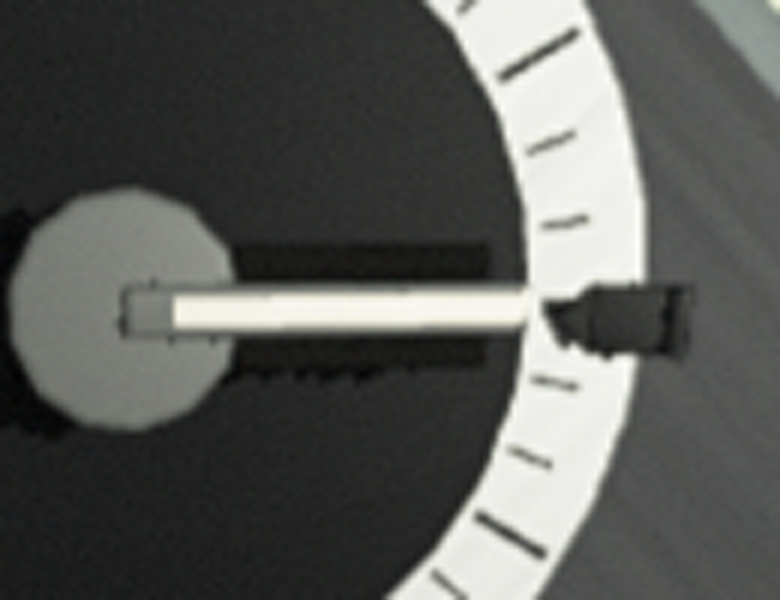

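Index line end (525,308) now faces the tab tip (547,308), and the tab body's centre row is about 320. Checking the numbers.

```bash
python3 - <<'E'
from ang import run
run("w6.npz",235,39,6,(524,308),(547,309),(688,321))
E
```

```text
centre [0.49421792 0.02442422 0.05197373]
pointer 312 -26.003349512793932 mean dir -26.510095207050274 offset mm 0.22746516953697782
index end -27.62016978303954 0.05178714474611823
tip -27.79186094303759 0.055134308786120204
tail -28.809831874930136 0.07354258662875096
lines [-116.5 -106.8  -96.8  -86.8  -77.   -67.   -57.2  -47.   -37.2  -28.
  -17.2   -7.5    2.5   12.5   22.5   32.2   42.2   52.2   62.    72.2
   82.2   92.2  102.2  112.5  122.2  132.5  142.5  152.8]
```

The pointer is within about 1° of the tab and the scale lines. Next is the start button at (0.538, −0.111), which agrees with the geometry from the dial. First I hover 1 cm above it.

{"api": "step_arm", "payload": {"motion": [[0, -1, 3.3, 0, 0], [0, -2, 6.6, 0, 0], [0, -2.9, 9.9, 0, 0], [0, -2.9, 9.9, 3, 0], [0, -2.9, 9.9, 6, 0], [0, -2.9, 9.9, 9, 0], [0, -2.9, 9.9, 10.9, 0], [0, -2.9, 9.9, 10.9, 0], [0, -2.9, 9.9, 10.9, 0]]}}

```text
time: 11.85
tool_pos: [0.5384, -0.1112, 0.11]
tcp_rot: [-2.68, -1.638, 0.001]
wrist_force: [0.3, 0.2, 0.5]
width: 0.003
grip_force: 0.0
```

{"api": "step_arm", "payload": {"motion": [[0, 0, 0, 0.5, 0], [0, 0, 0, 0.8, 0], [0, 0, 0, 1.0, 0], [0, 0, 0, 1.2, 0], [0, 0, 0, 1.4, 0], [0, 0, 0, 1.5, 0], [0, 0, 0, 1.5, 0]]}}

```text
time: 12.55
tool_pos: [0.5385, -0.1118, 0.0958]
tcp_rot: [2.681, 1.636, 0.001]
wrist_force: [-0.1, 1.1, 3.5]
width: -0.002
grip_force: 1.7
```

{"api": "step_arm", "payload": {"motion": [[0, 0, 0, 0.1, 0], [0, 0, 0, 0.2, 0], [0, 0, 0, 0.3, 0], [0, 0, 0, 0.3, 0]]}}

```text
time: 12.95
tool_pos: [0.5386, -0.1119, 0.0939]
tcp_rot: [2.681, 1.636, 0.001]
wrist_force: [-2.4, 0.5, 11.6]
width: -0.002
grip_force: 5.9
```

11.6 N at z 0.094 means the button is on its stop. I release straight up and look at the whole scene.

{"api": "step_arm", "payload": {"motion": [[0, 0, 0, 0, 0], [0, 0, 0, -0.5, 0], [0, 0, 0, -1, 0], [0, 0, 0, -3, 0], [0, 0, 0, -6, 0], [0, -1, -3, -10, 0], [0, -2, -6, -12.5, 0], [0, -3, -10, -12.5, 0], [0, -3, -10, -12.5, 0], [0, -3, -10, -12.5, 0]]}}

```text
time: 13.95
tool_pos: [0.4343, -0.0925, 0.2167]
tcp_rot: [-2.681, -1.637, 0.001]
wrist_force: [1.0, -0.7, -0.3]
width: 0.001
grip_force: 0.0
```

```bash
python3 - <<'E'
from m import *
s=bot.read_state(); print(s["time"],s["tool_pos"])
C=cam("wrist"); im,d=bot.read_camera("wrist"); np.savez("w7.npz",im=im,d=d,K=C[0],k1=C[1],o=C[2],M=C[3])
cv2.imwrite("pics/w7.png",cv2.resize(im[:,:,::-1],(800,600)))
E
python3 - <<'E'
from ang import run
run("w7.npz",0,0,1,(0,0),(0,0),(0,0))
E
```

```text
13.95 [ 0.43428638 -0.09253441  0.21674232]
centre [0.49382635 0.02522107 0.05281768]Traceback (most recent call last):
  File "<stdin>", line 2, in <module>
  File "ang.py", line 15, in run
    l=cv2.fitLine(P.astype(np.float32),cv2.DIST_HUBER,0,1e-4,1e-4).ravel(); v=l[:2]*np.sign(l[:2]@P.mean(0))
      ~~~~~~~~~~~^^^^^^^^^^^^^^^^^^^^^^^^^^^^^^^^^^^^^^^^^^^^^^^^^
cv2.error: OpenCV(4.12.0) /io/opencv/modules/imgproc/src/linefit.cpp:50: error: (-215:Assertion failed) count > 0 in function 'fitLine2D_wods'
```

View pics/w7.png

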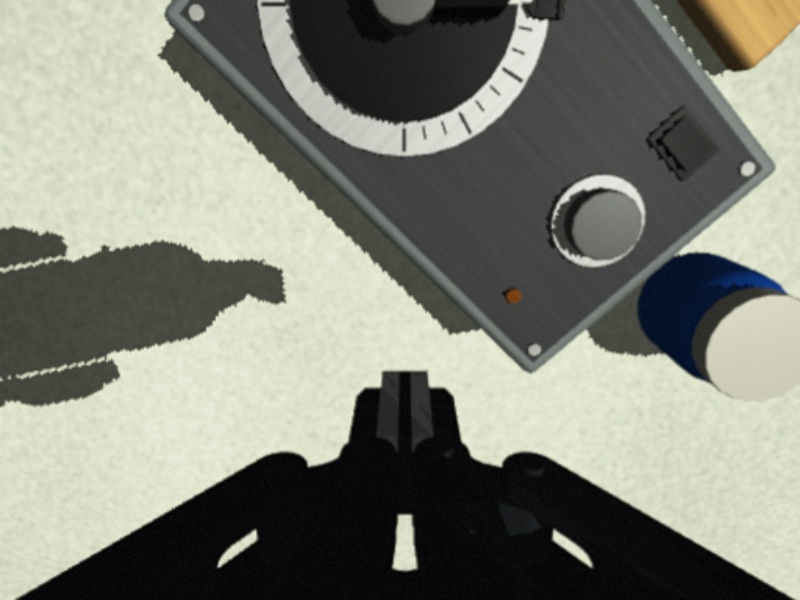

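The button (605,222) is up, the console and jar stand where they were, and the pointer at the top edge still aims at the tab (543,8). The arm is clear of everything, so I hand in.

```bash
python3 -c "
from workcell import bot; print(bot.finish_job())"
```

```text
the job is handed in; nothing more can be done
None
```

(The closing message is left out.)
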